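# Cup under the spout, then the sauce dispenser's cap off

### The job

The sauce dispenser runs as soon as its cap is off, so first take the cup carrier by its upright black grip and slide it, flat on the worktop with the cup standing in it, until the cup's mouth is centred under the dispenser's spout. Then take the black cap off the dispenser: nobody knows whether its quick thread is right-handed or left-handed, so try loosening it about a sixth of a turn one way, and if it will not lift, the other way. Finish while still holding the cap upright in the gripper, a good 5 cm above where it sat; leave the cup under the spout and do not disturb the salt shaker, the filled cup or the tub.

Things in the scene. Friction and masses are not known exactly. Their poses are not given: they have to be found in the camera images.
- spout_tip (a point): Lower end of the fixed dispenser's spout, a 12 mm steel pipe pointing down, 60 mm above the worktop. x points level from the spout back towards tank and column, z up. The axis of tank and cap is 110 mm along +x from here; the base plate (120 mm wide in y) begins 65 mm and the tank (100 mm across, z 72 to 153 mm) 60 mm along +x.
- neck_top (a point): Centre of the top of the dispenser's fixed neck, inside the cap, 186 mm above the worktop; axes as those of spout_tip. In the loosening sense the cap turns freely, is released 35 to 130 degrees from where it sat, and stops firmly at about 135; in the other sense it stops firmly after about 4 degrees. A gripper that turns on slips round it and may leave it canted and binding: then let go, it settles level, and grip afresh.
- cap_grip (a point): Centre of the loose black cap's knob, ribbed, round, 56 mm across, 24 mm high, over a skirt 53 mm across and 20 mm high; grip at any yaw. Seated, it is 12 mm above neck_top. Short quick thread of unseen hand, new each time: right-handed loosens counter-clockwise from above (+z), left-handed clockwise. Locked it lifts 2 mm, then holds fast; released it lifts straight off, clear after 20 mm.
- carrier_grip (a point): Point 30 mm up in the carrier's upright black grip, a flat tab 40 mm long (x), 12 mm thick (y), from 5 to 47 mm above the worktop. The carrier is a loose steel plate 230 x 70 x 5 mm, about 0.35 kg. The centre of the cup's seat (raised wire ring, 54 mm inside) is 160 mm along +x from here; the plate reaches 35 mm beyond both points in x.
- cup_mouth (a point): Centre of the mouth of the small steel portion cup (61 mm across, 37 mm high, empty, 50 g) that stands loose in the carrier's ring; its rim is 42 mm above the worktop, 18 mm lower than the spout. z is the cup's axis.
- carrier: The carrier plate; origin at the centre of its underside, x along the plate towards the cup, z up.
- salt: Bystander: salt shaker 44 x 44 x 90 mm, origin at the centre of its foot.
- spare_cup: Bystander: second portion cup, filled, 61 mm across and 37 mm high, standing on the worktop; origin at the centre of its foot.
- spread_tub: Bystander: spread tub 96 x 137 x 53 mm, origin at the centre of its foot.
- cap: The cap, 60 g; origin at the centre of its skirt's underside, 32 mm below cap_grip; z is its axis.
- cup: The cup; origin at the centre of its foot, 37 mm below its mouth.
- stand: The sauce dispenser, fixed: aluminium tank on a steel column. Origin on the worktop on the axis of tank and cap; x towards the column (50 mm deep, 64 mm wide, 204 mm high, its centre at x = 102 mm), spout towards -x.

How it is judged:
On the way, in this order (a step that is already met when the one before it is completed fails the run):
1. the cup stands upright in its carrier under the spout (within 15 mm of centred), at rest, the cap still on (horizontal distance between cup_mouth and spout_tip below 0.015 m and angle between cup_mouth's own z axis and vertical below 0.1 rad and linear speed of cup below 0.02 m/s and z of cap_grip in the frame of neck_top below 0.025 m), for 0.3 s.
2. the cap is lifted off the neck (z of cap_grip in the frame of neck_top above 0.045 m), for 0.1 s.
At the end, for the whole second after the job is handed in: The cap is held still in the fingers, upright within 20 degrees, at least 40 mm above where it sat and touching nothing of the dispenser; the cup stands upright in its ring on the flat carrier, its mouth's centre within 15 mm (seen from above) of the spout's (z of cap_grip in the frame of neck_top above 0.052 m and contact force between the fingers and cap above 1 N and contact force between cap and stand below 0.05 N and angle between cap_grip's own z axis and vertical below 0.35 rad and linear speed of cap below 0.03 m/s and horizontal distance between cup_mouth and spout_tip below 0.015 m and angle between cup_mouth's own z axis and vertical below 0.1 rad and z of cup_mouth in the frame of carrier below 0.046 m and horizontal distance between cup_mouth and carrier_grip between 0.15 and 0.17 m and height (world z) of carrier below 0.006 m and linear speed of cup below 0.02 m/s); the arm keeps its last pose, push and grip.
It fails at once if the carrier is lifted off the worktop (more than 15 mm) instead of slid (height (world z) of carrier above 0.015 m).
It fails at once if the cup is tipped (angle between cup_mouth's own z axis and vertical above 0.5 rad).
It fails at once if the salt shaker, the filled cup or the tub is displaced by more than 30 mm (distance of any of salt, spare_cup, spread_tub from where it was at the start of the episode above 0.03 m).
It also fails if it takes over 69 s, if anything falls off the work surface, if the arm or the gripper's body presses on something with over 40 N, if the wrist force passes 120 N, or if a joint passes its speed limit or range.

### The arm

A 6-joint arm with a two-finger parallel gripper is mounted at the origin on a cart in front of the work surface, level with it; the furniture and walls round the work are solid. World frame = base frame: x ahead of the robot, y to its left, z up, the work surface at z = 0. Lengths are in m, angles in rad, forces in N, time in s.
With the tool pointing down it reaches from about 0.325 to 0.85 m from the base axis. Payload 4.4 kg.
Tool frame: the origin (TCP) lies at the very end of the fingers, on their centre line; the grasp point (between the pads) lies 19 mm behind it; z points along the fingers, y is the line along which they close (so a half turn about z gives the same grasp; the last joint's range is limited). The gripper opens to 94 mm and grips with 3 to 60 N. Pads are 16 mm wide; open, the fingers measure 119 mm over their backs; the gripper's body (75 mm by 177 mm) begins 78 mm behind the grasp point.
Start: joints at [-1.28, 0.207, 1.542, -0, 1.393, -0.15], TCP at [0.246, -0.52, 0.205] pointing down, gripper open.
Joint ranges: [-2.73, 2.73], [-0.86, 2.22], [0.23, 2.46], [-1.11, 4.25], [0.08, 2.63], [-2.82, 2.82]. Speed limits (rad/s): [2.79, 2.79, 3.14, 3.14, 3.14, 3.14].

### API

Orientations are given as a unit quaternion [x, y, z, w].
In Python, from rig import arm gives the robot as it stands.
- The arm moves only by the tool jog_arm, never from a script. Its argument "increments" is a list that holds one entry, the list of rows, each a list of 7 numbers: the shift along the tool's x, y, z in m, then the turn, a rotation vector about the tool's x, y, z in rad, then the opening, from -1 (shut) to 1 (fully open), so that 0 is half open. In form: [[[x, y, z, rx, ry, rz, hand], ...]]. A call has 1 to 10 rows; each row shifts and turns the commanded pose from where the row before left it, along the tool's axes as they then stand; what a row does not reach is not made up. A row lasts 1/10 s, in which the tool goes at most 50 mm and 8.59 degrees, less where a joint would pass 70% of its speed; a pose out of reach is approached as far as the arm can. A call with a gripper value outside its range is refused whole. The fingers move at their own pace and stop on an object; "squeeze" is the grip in N (left out, the last holds). Time passes only in rows, so rows that do not move let the fingers close. It gives the time, the measured TCP pose, the force, the opening and the grip force at its end, in the units of the state.
- arm.get_state(): the state, without advancing time (a new reading comes with each control period).
- arm.camera(name): name is "scene" or "top"; returns (picture, depth): 420x560x3 uint8, blue, green, red; 420x560 float32, m along the optical axis (not along the pixel's ray), 0 where there is no reading.
- arm.camera_params(name): a dict with "vertical_fov" (degrees; the focal length in pixels is half the picture's height over the tangent of half this angle, whatever the lens; pixels are square), "cx", "cy" (the principal point, pixels), "world_to_cam" (4x4, takes a point from world to camera coordinates). Camera axes: x right, y up, looking along -z (the intrinsics and any distortion apply to the point x, -y, -z); pixel columns grow to the right and rows downward; lengths in m; the calibration is good to about 2 mm. A picture is of the moment at which its call begins. camera_params takes no time and is no camera call.
- arm.finish_job(): hands the job in; it is judged then, once.
The state is a dict: "time": time; "joint_pos": joint angles; "joint_velocities": joint speeds; "tau": joint torques, N m; "ee_pos": TCP position; "tool_rot": TCP orientation; "ft_force": force on the tool from outside, world axes, zero at the start; "torque": the same for the moment, N m; "opening": finger opening in m; "grip_force": force on a finger pad.
Only numpy, scipy, OpenCV 4.12 (cv2) and the standard library are available. Lean on these libraries where they do the work, as an engineer would, in place of code of your own. Each camera call takes 0.05 s, during which the arm holds its last target. There are 200 camera calls.

## Working session

There is one attempt and no reset: what is moved stays moved. The work goes in short steps, Python scripts to look and compute and a tool call to move; the robot and the scene stay as the last step left them, time stands still between calls to the robot, and variables do not carry over. Pictures are saved under pics/ and viewed, at most 10 in all, crops included, and the job is handed in when it is done.

Besides the shell and the picture viewer there is one more tool, called after "Emit:" as name(argument=value, ...) on one line, values as JSON. jog_arm: Moves the arm, as the interface text tells. Its arguments: {"type":"object","properties":{"increments":{"type":"array","items":{"type":"array","items":{"type":"array","items":{"type":"number"}}}},"squeeze":{"type":"number"}},"required":["increments"]}

```bash
mkdir -p pics; ls; cat > h.py <<'E'
import numpy as np, cv2
from rig import arm
def grab(n):
    im,d=arm.camera(n); np.savez('last_%s.npz'%n,im=im,d=d); return im,d
def cloud(n,d):
    p=arm.camera_params(n); H,W=d.shape
    f=H/2/np.tan(np.radians(p['vertical_fov'])/2)
    v,u=np.mgrid[:H,:W]
    T=np.linalg.inv(np.array(p['world_to_cam']))
    P=np.stack([(u-p['cx'])/f*d,-(v-p['cy'])/f*d,-d],-1)
    return P@T[:3,:3].T+T[:3,3]
E
python3 - <<'E'
from h import *
for n in('scene','top'):
    im,d=grab(n); cv2.imwrite('pics/%s0.png'%n,im); print(arm.camera_params(n), (d>0).mean())
print(arm.get_state())
E
```

```text
pics
{'vertical_fov': 48.893167607947596, 'cx': 275.68448981131314, 'cy': 215.92877003972754, 'world_to_cam': array([[-0.71254047, -0.70160244, -0.00633272,  0.39871731],
       [ 0.53215002, -0.54628461,  0.64683033, -0.39031087],
       [-0.4572772 ,  0.45752283,  0.76260764, -0.97579977],
       [ 0.        ,  0.        ,  0.        ,  1.        ]])} 0.9962074829931973
{'vertical_fov': 56.92906408992364, 'cx': 284.5913060936389, 'cy': 205.24234481611046, 'world_to_cam': array([[ 0.01601577, -0.99936155,  0.03193717, -0.02413446],
       [ 0.98446736,  0.02134617,  0.17426517, -0.59029792],
       [-0.17483565,  0.02865011,  0.98418071, -1.21432131],
       [ 0.        ,  0.        ,  0.        ,  1.        ]])} 0.9960246598639456
{'time': 0.1, 'joint_pos': array([-1.27950303e+00,  2.07314150e-01,  1.54278421e+00,  1.05030452e-05,
        1.39350524e+00, -1.50504622e-01]), 'joint_velocities': array([-0.00070734, -0.0014276 , -0.00334782, -0.0004236 ,  0.00100516,
       -0.00106299]), 'tau': array([-9.39666679e-04, -3.71868575e+01, -2.82293755e+01,  7.00169709e-02,
        3.12378479e-02, -4.46331433e-05]), 'ee_pos': array([ 0.24563205, -0.51909944,  0.20443139]), 'tool_rot': array([ 9.75700586e-01,  2.19105810e-01, -6.55654434e-05, -1.00334274e-03]), 'ft_force': array([0.0391528 , 0.65538306, 0.67857287]), 'torque': array([ 0.00472218,  0.04191855, -0.00586723]), 'grip_force': 0.0, 'opening': 0.09401730809535211}
```

View pics/scene0.png

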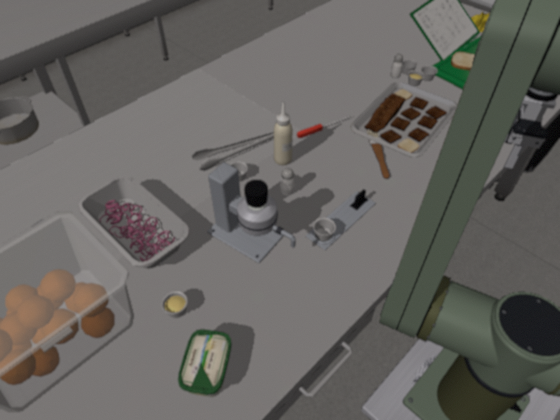

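View pics/top0.png

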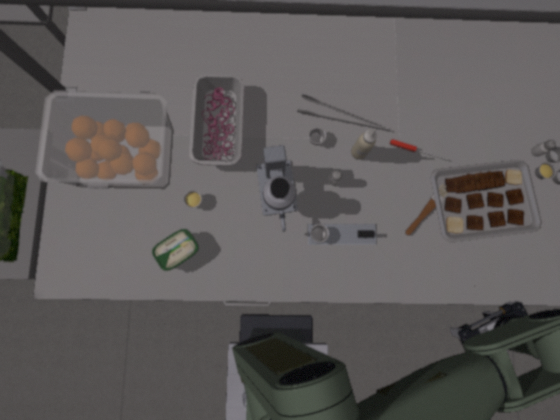

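The scene view shows the cap at about (256,192), the cup at (323,228) and the grip at (360,199). In the top view the cap is at (279,188), the spout end near (283,225), the cup at (319,233), the grip at (367,234), the salt shaker at (336,176), the spare cup at (194,201) and the tub at (175,250). Next I'll measure these.

```bash
cat >> h.py <<'E'
def ray(n,u,v,z):
    p=arm.camera_params(n); f=210/np.tan(np.radians(p['vertical_fov'])/2)
    T=np.linalg.inv(np.array(p['world_to_cam']))
    r=T[:3,:3]@np.array([(u-p['cx'])/f,-(v-p['cy'])/f,-1]); o=T[:3,3]
    return o+r*(z-o[2])/r[2]
def blob(n,im,P,box,fn,zr):
    u0,v0,u1,v1=box; m=np.zeros(im.shape[:2],bool)
    h=im.max(2).astype(int); s=h-im.min(2)
    m[v0:v1,u0:u1]=(fn(h,s)&(P[...,2]>zr[0])&(P[...,2]<zr[1]))[v0:v1,u0:u1]
    k,l,st,c=cv2.connectedComponentsWithStats(m.astype(np.uint8))
    i=1+np.argmax(st[1:,4]); return l==i
E
python3 - <<'E'
from h import *
I={}
for n in('scene','top'):
    z=np.load('last_%s.npz'%n); I[n]=(z['im'],cloud(n,z['d']))
dark=lambda h,s:h<45
anyc=lambda h,s:h>-1
def rep(name,n,box,fn,zr):
    im,P=I[n]; m=blob(n,im,P,box,fn,zr); q=P[m]
    c=cv2.minAreaRect(np.argwhere(m)[:,::-1].astype(np.float32))
    w=cv2.minAreaRect((q[:,:2]*1000).astype(np.float32))
    print(name,n,m.sum(),'px',np.round(c[0],1),'mean',q.mean(0).round(4),'zmax',q[:,2].max().round(3),'worldrect',np.round(w[0],1),np.round(w[1],1),round(w[2],1))
rep('cap','top',(255,165,300,210),dark,(.185,.24)); rep('cap','scene',(235,170,280,215),dark,(.15,.24))
rep('captop','scene',(235,170,280,215),anyc,(.203,.24)); rep('captop','top',(255,165,300,210),anyc,(.203,.24))
rep('grip','top',(345,220,390,250),dark,(.01,.06)); rep('grip','scene',(340,180,380,220),dark,(.01,.06))
rep('griptop','top',(345,220,390,250),anyc,(.035,.06))
rep('cup','top',(300,215,340,250),anyc,(.03,.055)); rep('cup','scene',(300,205,345,250),anyc,(.02,.055))
rep('salt','top',(322,160,350,195),anyc,(.07,.1)); rep('salt','scene',(270,155,305,205),anyc,(.07,.1))
rep('column','top',(255,140,300,180),anyc,(.19,.22)); rep('base','top',(250,140,305,230),anyc,(.004,.03))
rep('plate','top',(295,215,385,250),anyc,(.002,.012))
rep('spout','top',(270,205,300,240),anyc,(.05,.2))
im,P=I['top']; big=np.vstack
a=cv2.resize(im[140:260,240:400],None,fx=5,fy=5,interpolation=cv2.INTER_CUBIC); cv2.imwrite('pics/tc.png',cv2.convertScaleAbs(a,alpha=1.6))
im=I['scene'][0]
a=cv2.resize(im[150:270,200:390],None,fx=4.2,fy=4.2,interpolation=cv2.INTER_CUBIC); cv2.imwrite('pics/sc.png',cv2.convertScaleAbs(a,alpha=1.6))
E
```

```text
cap top 257 px [279.5 187.5] mean [0.6142 0.0067 0.2113] zmax 0.216 worldrect [614.1   6.9] [50.5 49.1] 3.7
cap scene 492 px [256.  193.5] mean [0.6071 0.0162 0.2012] zmax 0.215 worldrect [613.4  11.5] [52.6 51. ] 58.7
captop scene 358 px [255.5 188. ] mean [0.6142 0.0108 0.2099] zmax 0.215 worldrect [615.2   9.5] [54.6 56.5] 35.6
captop top 298 px [279.5 187.5] mean [0.6152 0.0076 0.2111] zmax 0.217 worldrect [615.9   7.3] [55.2 54.7] 32.8
grip top 72 px [366.  233.5] mean [ 0.505  -0.2832  0.036 ] zmax 0.052 worldrect [ 507.3 -286.5] [16.8 43.4] 0.4
grip scene 96 px [359.5 198.5] mean [ 0.5023 -0.2804  0.0307] zmax 0.05 worldrect [ 504.6 -285. ] [11.7 41.8] 4.1
griptop top 52 px [368. 233.] mean [ 0.5067 -0.2869  0.0463] zmax 0.052 worldrect [ 506.3 -287.7] [12.4 39.4] 1.6
cup top 97 px [319. 233.] mean [ 0.5057 -0.1303  0.0406] zmax 0.048 worldrect [ 502.9 -127.2] [59.6 58.6] 0.7
cup scene 245 px [324. 227.] mean [ 0.5065 -0.1312  0.0336] zmax 0.046 worldrect [ 503.2 -126.7] [58.6 60.8] 42.0
salt top 87 px [336.  175.5] mean [ 0.6865 -0.1783  0.0854] zmax 0.096 worldrect [ 687.2 -178.6] [30.  30.9] 1.2
salt scene 108 px [287.3 172.8] mean [ 0.685  -0.1742  0.0822] zmax 0.091 worldrect [ 686.7 -177.3] [31.6 32.9] 40.6
column top 365 px [274.5 154.6] mean [0.7143 0.0238 0.2039] zmax 0.211 worldrect [716.9  23.8] [49.9 63.8] 9.1
base top 373 px [263.2 189.4] mean [0.6508 0.0583 0.0092] zmax 0.028 worldrect [653.3  60.3] [192.5  59.9] 18.1
plate top 1496 px [339.5 232. ] mean [ 0.5038 -0.2017  0.0059] zmax 0.012 worldrect [ 512.2 -201.6] [115.5 301.2] 1.1
spout top 188 px [280. 218.] mean [5.531e-01 3.000e-04 1.158e-01] zmax 0.152 worldrect [ 5.397e+02 -5.000e-01] [76.7 62.5] 5.3
```

View pics/tc.png

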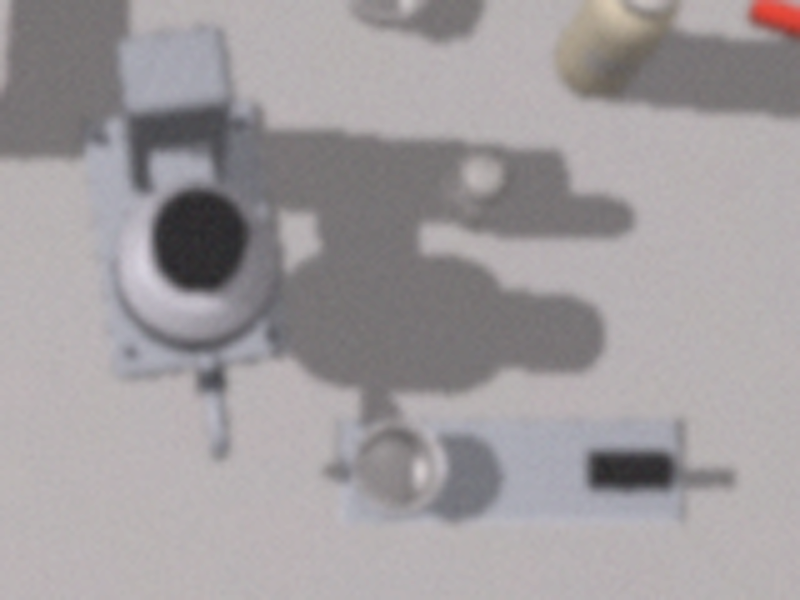

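View pics/sc.png

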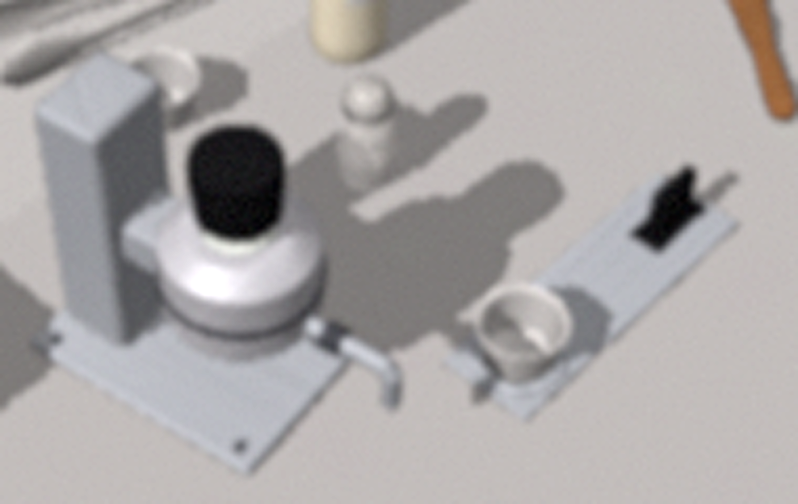

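The top crop shows the carrier running along world y, with the grip at about (0.5065,-0.2865) and the cup at (0.503,-0.127). They are 160 mm apart, which matches the spec. The stand is turned by about 9°, and column to axis is 102 mm as given. I'll turn the wrist by 66° and cross-check the spout tip from its pixels in both views: (284,230) top and (293,245) scene.

Emit:
jog_arm(increments=[[[0,0,0,0,0,-0.144,1],[0,0,0,0,0,-0.144,1],[0,0,0,0,0,-0.144,1],[0,0,0,0,0,-0.144,1],[0,0,0,0,0,-0.144,1],[0,0,0,0,0,-0.144,1],[0,0,0,0,0,-0.144,1],[0,0,0,0,0,-0.144,1]]], squeeze=30)

```text
time: 0.9
ee_pos: [0.2457, -0.5194, 0.2048]
tool_rot: [0.697, 0.717, 0.0, -0.001]
ft_force: [0.7, 0.1, 0.1]
opening: 0.0939
grip_force: 0.0
```

```bash
python3 - <<'E'
from h import *
print(ray('top',284,230.5,.06),ray('scene',292.9,246,.06))
from scipy.spatial.transform import Rotation as R
s=arm.get_state(); print(s['time'],s['ee_pos'],s['joint_pos']); M=R.from_quat(s['tool_rot']).as_matrix(); print(M.round(3)); print(M.T@(np.array([.5065,-.2865,.15])-s['ee_pos']))
E
```

```text
[ 0.50684196 -0.01220915  0.06      ] [ 0.5077062  -0.00984064  0.06      ]
0.9 [ 0.2457007  -0.51937004  0.20478568] [-1.27952514e+00  2.07079921e-01  1.54231765e+00  1.23037908e-05
  1.39346268e+00 -1.30843980e+00]
[[-0.029  1.    -0.   ]
 [ 1.     0.029  0.001]
 [ 0.001 -0.    -1.   ]]
[0.22516605 0.26743962 0.05497729]
```

Emit:
jog_arm(increments=[[[0.028,0.0335,0,0,0,0,1],[0.028,0.0335,0,0,0,0,1],[0.028,0.0335,0,0,0,0,1],[0.028,0.0335,0,0,0,0,1],[0.028,0.0335,0.01,0,0,0,1],[0.028,0.0335,0.01,0,0,0,1],[0.028,0.0335,0.02,0,0,0,1],[0.029,0.033,0.03,0,0,0,1],[0,0,0,0,0,0,1],[0,0,0,0,0,0,1]]])

```text
time: 1.9
ee_pos: [0.5056, -0.2892, 0.1357]
tool_rot: [0.698, 0.716, -0.0, -0.002]
ft_force: [0.9, -0.1, 0.3]
opening: 0.0939
grip_force: 0.0
```

```bash
cat >> h.py <<'E'
from scipy.spatial.transform import Rotation as R
def to(x,y,z):
    s=arm.get_state(); M=R.from_quat(s['tool_rot']).as_matrix()
    print(s['time'],s['ee_pos'].round(4),s['joint_pos'].round(3),'yaw',np.degrees(np.arctan2(M[1,0],M[0,0])).round(2),'go',(M.T@(np.array([x,y,z])-s['ee_pos'])).round(4))
E
python3 -c "
from h import *
to(.5065,-.2865,.012)"
```

```text
1.9 [ 0.5056 -0.2892  0.1357] [-6.680e-01  2.890e-01  1.590e+00 -1.000e-03  1.266e+00 -6.930e-01] yaw 91.45 go [0.0025 0.0013 0.1237]
```

Emit:
jog_arm(increments=[[[0.0025,0.001,0.03,0,0,0,1],[0,0,0.03,0,0,0,1],[0,0,0.03,0,0,0,1],[0,0,0.02,0,0,0,1],[0,0,0.0125,0,0,0,1],[0,0,0,0,0,0,1],[0,0,0,0,0,0,0]]], squeeze=20)

```text
time: 2.6
ee_pos: [0.5075, -0.2893, 0.0159]
tool_rot: [0.699, 0.715, 0.0, 0.001]
ft_force: [-0.8, -0.8, -0.2]
opening: 0.0888
grip_force: 0.0
```

Emit:
jog_arm(increments=[[[0,0,0,0,0,0,-0.4],[0,0,0,0,0,0,-0.6],[0,0,0,0,0,0,-0.7],[0,0,0,0,0,0,-0.75],[0,0,0,0,0,0,-0.8],[0,0,0,0,0,0,-0.9],[0,0,0,0,0,0,-1],[0,0,0,0,0,0,-1],[0,0,0,0,0,0,-1],[0,0,0,0,0,0,-1]]])

```text
time: 3.6
ee_pos: [0.5071, -0.288, 0.0147]
tool_rot: [0.699, 0.715, -0.0, -0.0]
ft_force: [-0.2, 0.6, -1.6]
opening: 0.0119
grip_force: 20.0
```

```bash
python3 - <<'E'
from h import *
to(.51,-.17,.012); print(arm.get_state()['ft_force'])
im,d=grab('scene'); a=cv2.resize(im[150:270,200:390],None,fx=4.2,fy=4.2,interpolation=cv2.INTER_CUBIC); cv2.imwrite('pics/s2.png',cv2.convertScaleAbs(a,alpha=1.6))
P=cloud('scene',d); m=blob('scene',im,P,(300,205,345,250),lambda h,s:h>-1,(.02,.055)); print(cv2.minAreaRect((P[m][:,:2]*1000).astype(np.float32)))
E
```

```text
3.6 [ 0.5071 -0.288   0.0147] [-0.665  0.445  1.664 -0.     1.033 -0.688] yaw 91.31 go [0.1179 0.0056 0.0027]
[-0.17283961  0.61367495 -1.569101  ]
((503.2148132324219, -126.79703521728516), (59.61434555053711, 59.72818374633789), 67.09331512451172)
```

View pics/s2.png

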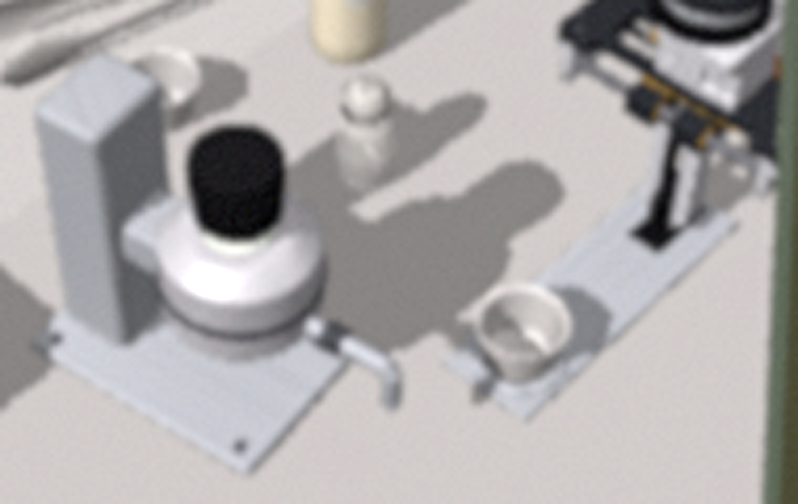

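The tab is held at 11.9 mm opening, with the carrier and cup undisturbed. Now I'll slide it 116 mm along tool x, with a 6.5 mm correction along y.

Emit:
jog_arm(increments=[[[0.004,0.0005,0,0,0,0,-1],[0.008,0.0005,0,0,0,0,-1],[0.01,0.0005,0,0,0,0,-1],[0.01,0.0005,0,0,0,0,-1],[0.01,0.0005,0,0,0,0,-1],[0.01,0.001,0,0,0,0,-1],[0.01,0.0005,0,0,0,0,-1],[0.01,0.0005,0,0,0,0,-1],[0.01,0.0005,0,0,0,0,-1],[0.01,0.0005,0,0,0,0,-1]]])

```text
time: 4.65
ee_pos: [0.5104, -0.1949, 0.0147]
tool_rot: [0.699, 0.715, -0.0, -0.0]
ft_force: [1.0, -1.1, -1.7]
opening: 0.0119
grip_force: 20.0
```

Emit:
jog_arm(increments=[[[0.01,0.0005,0,0,0,0,-1],[0.008,0.0005,0,0,0,0,-1],[0.004,0,0,0,0,0,-1],[0.002,0,0,0,0,0,-1],[0,0,0,0,0,0,-1],[0,0,0,0,0,0,-1],[0,0,0,0,0,0,-1]]])

```text
time: 5.35
ee_pos: [0.5108, -0.1714, 0.0147]
tool_rot: [0.699, 0.715, 0.0, -0.0]
ft_force: [0.4, 1.4, -1.0]
opening: 0.0117
grip_force: 20.0
```

```bash
python3 - <<'E'
from h import *
to(.51,-.17,.012); print(arm.get_state()['ft_force'],arm.get_state()['grip_force'])
V=[]
for n,b in(('scene',(200,150,390,270)),('top',(240,140,400,260))):
    im,d=grab(n); P=cloud(n,d); u0,v0,u1,v1=b
    a=cv2.resize(im[v0:v1,u0:u1],(v1-v0 and int((u1-u0)*2.5),300),interpolation=cv2.INTER_CUBIC); V.append(cv2.convertScaleAbs(a,alpha=1.6))
    near=np.hypot(P[...,0]-.507,P[...,1]+.0105)<.04
    m=near&(P[...,2]>.025)&(P[...,2]<.05); print(n,m.sum(),cv2.minAreaRect((P[m][:,:2]*1000).astype(np.float32)))
w=max(v.shape[1] for v in V); cv2.imwrite('pics/b3.png',np.vstack([cv2.copyMakeBorder(v,0,0,0,w-v.shape[1],0) for v in V]))
E
```

```text
5.35 [ 0.5108 -0.1714  0.0147] [-4.850e-01  3.690e-01  1.777e+00  1.000e-03  9.970e-01 -5.080e-01] yaw 91.3 go [ 0.0014 -0.0008  0.0027]
[ 0.43322668  1.43019994 -1.01544051] 19.999538362026215
scene 192 ((506.51092529296875, -9.43109130859375), (56.57209777832031, 60.56812286376953), 42.71150207519531)
top 91 ((505.8433532714844, -11.28940200805664), (56.352256774902344, 55.674434661865234), 1.1527832746505737)
```

View pics/b3.png

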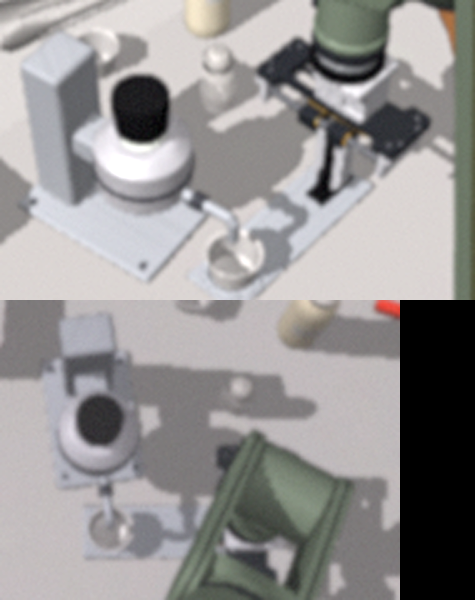

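The cup sits at (0.5065,-0.010) under the spout at (0.507,-0.0105), and both views show the pipe end over its mouth. Next I let go of the grip and rise.

Emit:
jog_arm(increments=[[[0,0,0,0,0,0,-0.5],[0,0,0,0,0,0,0],[0,0,0,0,0,0,0.5],[0,0,0,0,0,0,1],[0,0,0,0,0,0,1],[0,0,0,0,0,0,1],[0,0,0,0,0,0,1],[0,0,-0.01,0,0,0,1],[0,0,-0.03,0,0,0,1],[0,0,-0.03,0,0,0,1]]])

```text
time: 6.45
ee_pos: [0.5102, -0.1715, 0.0854]
tool_rot: [0.699, 0.715, -0.0, -0.001]
ft_force: [0.8, -0.3, -0.8]
opening: 0.0883
grip_force: 0.0
```

Emit:
jog_arm(increments=[[[0,0,-0.04,0,0,0,1],[0,0,-0.04,0,0,0,1],[0,0,-0.04,0,0,0,1],[0,0,-0.04,0,0,0,1],[0,0,-0.04,0,0,0,1],[0,0,0,0,0,0,1],[0,0,0,0,0,0,1]]])

```text
time: 7.15
ee_pos: [0.5114, -0.1721, 0.2867]
tool_rot: [0.699, 0.715, 0.0, 0.002]
ft_force: [-0.1, 0.8, -0.9]
opening: 0.094
grip_force: 0.0
```

```bash
python3 - <<'E'
from h import *
for n in('scene','top'):
    im,d=grab(n); P=cloud(n,d)
    near=np.hypot(P[...,0]-.507,P[...,1]+.0105)<.04
    m=near&(P[...,2]>.025)&(P[...,2]<.05); print(n,m.sum(),cv2.minAreaRect((P[m][:,:2]*1000).astype(np.float32)))
    near=np.hypot(P[...,0]-.615,P[...,1]-.008)<.045
    m=near&(P[...,2]>.203)&(P[...,2]<.225); print(n,m.sum(),cv2.minAreaRect((P[m][:,:2]*1000).astype(np.float32)),P[m][:,2].max())
to(.615,.008,.26)
E
```

```text
scene 190 ((508.1573486328125, -11.155525207519531), (56.46714401245117, 58.70051956176758), 42.66196060180664)
scene 353 ((615.94384765625, 9.47946548461914), (54.60881805419922, 56.563316345214844), 62.772220611572266) 0.21511435507917798
top 91 ((505.6212463378906, -11.177433013916016), (56.087650299072266, 55.55280303955078), 1.5662654638290405)
top 297 ((615.5540771484375, 7.161415100097656), (53.20539474487305, 54.895721435546875), 3.2909469604492188) 0.2174892063883671
7.25 [ 0.51   -0.1714  0.2835] [-0.485  0.079  1.526 -0.     1.539 -0.508] yaw 91.32 go [0.1769 0.1091 0.0234]
```

Emit:
jog_arm(increments=[[[0.0354,0.022,0,0,0,0,1],[0.0354,0.022,0,0,0,0,1],[0.0354,0.022,0,0,0,0,1],[0.0354,0.022,0,0,0,0,1],[0.0354,0.022,0,0,0,0,1],[0,0,0,0,0,0,1],[0,0,0,0,0,0.144,1],[0,0,0,0,0,0.144,1],[0,0,0,0,0,0.144,1],[0,0,0,0,0,0.144,1]]])

```text
time: 8.25
ee_pos: [0.6154, 0.007, 0.2824]
tool_rot: [0.875, 0.484, -0.002, -0.001]
ft_force: [0.8, 0.6, -0.0]
opening: 0.0941
grip_force: 0.0
```

Emit:
jog_arm(increments=[[[0,0,0.02,0,0,0.144,1],[0,0,0.01,0,0,0.144,1],[0,0,0,0,0,0.144,1],[0,0,0,0,0,0,1],[0,0,0,0,0,0,1],[0,0,0,0,0,0,1]]])

```text
time: 8.85
ee_pos: [0.6166, 0.0073, 0.2545]
tool_rot: [0.957, 0.29, -0.0, -0.0]
ft_force: [0.4, -0.0, -0.3]
opening: 0.0943
grip_force: 0.0
```

```bash
python3 -c "
from h import *
to(.6155,.0085,.179)"
```

```text
8.85 [0.6166 0.0073 0.2545] [-0.128  0.263  1.372 -0.     1.508  0.855] yaw 33.66 go [-0.0002 -0.0016  0.0755]
```

Emit:
jog_arm(increments=[[[0,-0.0015,0.025,0,0,0,1],[0,0,0.025,0,0,0,1],[0,0,0.0155,0,0,0,1],[0,0,0.01,0,0,0,1],[0,0,0,0,0,0,1],[0,0,0,0,0,0,0.5],[0,0,0,0,0,0,0.3],[0,0,0,0,0,0,0.2],[0,0,0,0,0,0,0],[0,0,0,0,0,0,-0.5]]], squeeze=25)

```text
time: 9.85
ee_pos: [0.6163, 0.0088, 0.1798]
tool_rot: [0.957, 0.289, 0.0, 0.0]
ft_force: [0.4, -1.0, -0.7]
opening: 0.0575
grip_force: 0.0
```

Emit:
jog_arm(increments=[[[0,0,0,0,0,0,-1],[0,0,0,0,0,0,-1],[0,0,0,0,0,0,-1],[0,0,0,0,0,0,-1]]])

```text
time: 10.25
ee_pos: [0.6163, 0.0088, 0.1797]
tool_rot: [0.957, 0.289, 0.0, 0.0]
ft_force: [0.8, -0.1, 2.4]
opening: 0.0561
grip_force: 25.0
```

```bash
python3 -c "
from h import *
to(.6155,.0085,.179);s=arm.get_state();print(s['ft_force'],s['torque'],s['opening'],s['grip_force'])"
```

```text
10.25 [0.6163 0.0088 0.1797] [-0.126  0.313  1.463 -0.     1.365  0.859] yaw 33.57 go [-0.0008 -0.0002  0.0007]
[ 0.7700471  -0.06300541  2.44758272] [-0.02490825  0.01646634 -0.02824249] 0.0560649000872932 25.00043213367462
```

The knob is held at 56 mm opening. I'll try about 10° counter-clockwise and watch the torque.

Emit:
jog_arm(increments=[[[0,0,0,0,0,-0.06,-1],[0,0,0,0,0,-0.06,-1],[0,0,0,0,0,-0.06,-1],[0,0,0,0,0,0,-1]]])

```text
time: 10.65
ee_pos: [0.6163, 0.0089, 0.1797]
tool_rot: [0.928, 0.374, 0.0, 0.0]
ft_force: [-0.4, 0.5, 3.5]
opening: 0.0558
grip_force: 25.0
```

```bash
python3 -c "
from h import *
to(.6155,.0085,.179);s=arm.get_state();print(s['ft_force'],s['torque'],s['opening'],s['grip_force'])"
```

```text
10.65 [0.6163 0.0089 0.1797] [-0.126  0.313  1.463  0.     1.364  0.679] yaw 43.87 go [-0.0008 -0.0003  0.0007]
[-0.40857114  0.53269087  3.52478271] [-0.04694924 -0.02889478  0.00402276] 0.05582650071315235 24.999918937683105
```

The torque is about zero, so the cap turns freely counter-clockwise. I'll carry on to about 70°.

Emit:
jog_arm(increments=[[[0,0,0,0,0,-0.1,-1],[0,0,0,0,0,-0.12,-1],[0,0,0,0,0,-0.12,-1],[0,0,0,0,0,-0.12,-1],[0,0,0,0,0,-0.12,-1],[0,0,0,0,0,-0.12,-1],[0,0,0,0,0,-0.12,-1],[0,0,0,0,0,-0.12,-1],[0,0,0,0,0,-0.1,-1],[0,0,0,0,0,0,-1]]])

```text
time: 11.65
ee_pos: [0.6163, 0.0089, 0.1797]
tool_rot: [0.62, 0.785, 0.0, 0.0]
ft_force: [-0.3, -0.5, 2.7]
opening: 0.0558
grip_force: 25.0
```

```bash
python3 -c "
from h import *
to(.6155,.0085,.179);s=arm.get_state();print(s['ft_force'],s['torque'],s['opening'],s['grip_force'])"
```

```text
11.65 [0.6163 0.0089 0.1797] [-0.126  0.313  1.463  0.     1.364 -0.36 ] yaw 103.39 go [-0.0002 -0.0009  0.0007]
[-0.2512343  -0.52528617  2.74708845] [-0.00521767 -0.03883358  0.02736107] 0.05577751061640444 24.999692738056183
```

Emit:
jog_arm(increments=[[[0,0,-0.002,0,0,0,-1],[0,0,-0.002,0,0,0,-1],[0,0,-0.002,0,0,0,-1],[0,0,0,0,0,0,-1]]])

```text
time: 12.05
ee_pos: [0.6158, 0.0089, 0.1852]
tool_rot: [0.62, 0.785, -0.0, -0.0]
ft_force: [-0.7, -0.2, -0.1]
opening: 0.0557
grip_force: 25.0
```

```bash
python3 -c "
from h import *
to(.6155,.0085,.179);s=arm.get_state();print(s['ft_force'],s['torque'],s['opening'],s['grip_force'])"
```

```text
12.05 [0.6158 0.0089 0.1852] [-0.126  0.308  1.457  0.     1.376 -0.36 ] yaw 103.42 go [-0.0003 -0.0004  0.0062]
[-0.65386797 -0.17750324 -0.11031466] [-0.06002552 -0.16391968 -0.0247903 ] 0.05566486880714688 24.99997705221176
```

The lift meets no resistance, so I'll go up about 75 mm.

Emit:
jog_arm(increments=[[[0,0,-0.005,0,0,0,-1],[0,0,-0.008,0,0,0,-1],[0,0,-0.01,0,0,0,-1],[0,0,-0.01,0,0,0,-1],[0,0,-0.01,0,0,0,-1],[0,0,-0.01,0,0,0,-1],[0,0,-0.01,0,0,0,-1],[0,0,-0.006,0,0,0,-1],[0,0,0,0,0,0,-1],[0,0,0,0,0,0,-1]]])

```text
time: 13.05
ee_pos: [0.6159, 0.0089, 0.2541]
tool_rot: [0.619, 0.785, -0.0, -0.0]
ft_force: [-0.1, -0.2, -0.7]
opening: 0.056
grip_force: 25.0
```

Emit:
jog_arm(increments=[[[0,0,0,0,0,0,-1],[0,0,0,0,0,0,-1],[0,0,0,0,0,0,-1],[0,0,0,0,0,0,-1],[0,0,0,0,0,0,-1]]])

```text
time: 13.55
ee_pos: [0.6159, 0.0089, 0.2541]
tool_rot: [0.619, 0.785, -0.0, -0.0]
ft_force: [-0.2, 0.7, 0.0]
opening: 0.0556
grip_force: 25.0
```

```bash
python3 - <<'E'
from h import *
to(.6155,.0085,.25)
im,d=grab('scene'); P=cloud('scene',d)
near=np.hypot(P[...,0]-.507,P[...,1]+.0105)<.04
m=near&(P[...,2]>.025)&(P[...,2]<.05); print(m.sum(),cv2.minAreaRect((P[m][:,:2]*1000).astype(np.float32)))
cv2.imwrite('pics/s4.png',cv2.convertScaleAbs(cv2.resize(im[110:270,200:390],None,fx=3.7,fy=3.7,interpolation=cv2.INTER_CUBIC),alpha=1.6))
E
```

```text
13.55 [0.6159 0.0089 0.2541] [-0.126  0.261  1.374 -0.     1.506 -0.361] yaw 103.46 go [-0.0003 -0.0005  0.0041]
186 ((507.5899353027344, -10.639774322509766), (56.4123420715332, 59.96794891357422), 43.39051818847656)
```

View pics/s4.png

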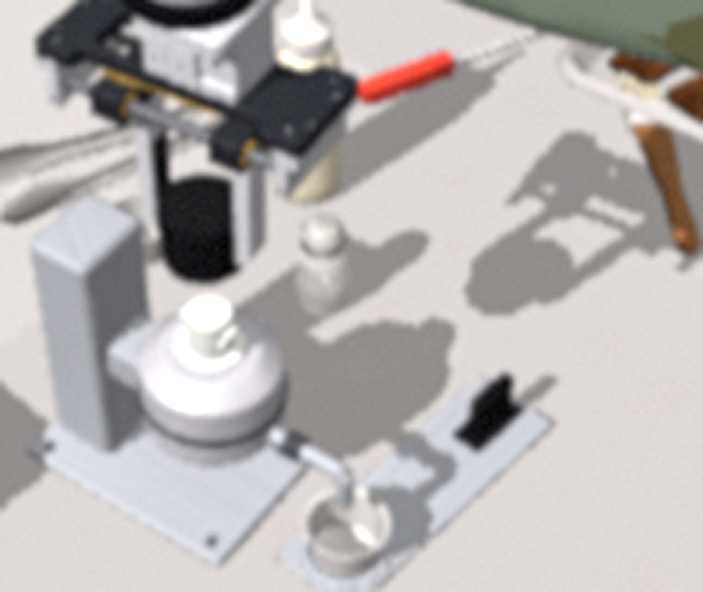

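The cap is held upright clear of the white neck at crop (208,320), and the cup is still under the spout at crop (347,525). Handing in.

```bash
python3 -c "
from rig import arm
print(arm.finish_job())"
```

```text
the job is handed in; nothing more can be done
None
```

The job is handed in (no verdict was returned): the cup is centred under the spout to within the roughly 2 mm the cameras can measure, and the cap, which loosened counter-clockwise (a right-handed thread), is held upright about 74 mm above its seat.

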